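# Fill the tasting rack by cap colour

## Task

Fill the beech tasting rack: stand each of the three clear bottles in the slot whose liner has the colour of its crown cap, and the red can in the slot with the red liner. Keep them upright, set each one gently right down onto its liner rather than dropping it, and let go; do not disturb the white-capped bottle that is already in the rack or the bowl of caps.

Things in the scene. Friction and masses are not known exactly. Their poses are not given: they have to be found in the camera images.
- blue_bottle_center (a point): loose clear-glass stubby bottle with a blue crown cap, about 0.38 kg, upright on the sill, 155 mm high, body 58 mm across. Point on its axis half-way up, 77.5 mm above its underside; z up. Body straight to 3 mm below the point, then a shoulder; straight neck 27 mm across from 23 to 65 mm above the point (take it there, from above); cap 31 mm across, 70 to 77.5 mm above.
- yellow_bottle_center (a point): loose clear-glass stubby bottle with a yellow crown cap, about 0.38 kg, upright on the sill, 155 mm high, body 58 mm across. Point on its axis half-way up, 77.5 mm above its underside; z up. Body straight to 3 mm below the point, then a shoulder; straight neck 27 mm across from 23 to 65 mm above the point (take it there, from above); cap 31 mm across, 70 to 77.5 mm above.
- green_bottle_center (a point): loose clear-glass stubby bottle with a green crown cap, about 0.38 kg, upright on the sill, 155 mm high, body 58 mm across. Point on its axis half-way up, 77.5 mm above its underside; z up. Body straight to 3 mm below the point, then a shoulder; straight neck 27 mm across from 23 to 65 mm above the point (take it there, from above); cap 31 mm across, 70 to 77.5 mm above.
- red_can_center (a point): loose slim red aluminium drinks can with a silvery lid, about 0.27 kg, upright on the sill: 134 mm high, 53 mm across. Point on its axis half-way up, 67 mm above its underside; z up. The wall is straight from 59 mm below to 53 mm above the point; the rim is 49 mm across.
- blue_liner: blue liner, with blue lip, of a round slot in the fixed beech rack: place of the blue-capped bottle. Origin: centre of the liner's underside, on the slot's axis, z up; things stand on its top, 3 mm up. Slot 75 mm across, its mouth 20 mm above the origin (lip 2 mm prouder). Rack 108 x 484 mm, 34 mm high: five slots in a straight row, 92 mm apart, colours in any order.
- yellow_liner: yellow liner, with yellow lip, of a round slot in the fixed beech rack: place of the yellow-capped bottle. Origin: centre of the liner's underside, on the slot's axis, z up; things stand on its top, 3 mm up. Slot 75 mm across, its mouth 20 mm above the origin (lip 2 mm prouder). Rack 108 x 484 mm, 34 mm high: five slots in a straight row, 92 mm apart, colours in any order.
- green_liner: green liner, with green lip, of a round slot in the fixed beech rack: place of the green-capped bottle. Origin: centre of the liner's underside, on the slot's axis, z up; things stand on its top, 3 mm up. Slot 75 mm across, its mouth 20 mm above the origin (lip 2 mm prouder). Rack 108 x 484 mm, 34 mm high: five slots in a straight row, 92 mm apart, colours in any order.
- red_liner: red liner, with red lip, of a round slot in the fixed beech rack: place of the red can. Origin: centre of the liner's underside, on the slot's axis, z up; things stand on its top, 3 mm up. Slot 75 mm across, its mouth 20 mm above the origin (lip 2 mm prouder). Rack 108 x 484 mm, 34 mm high: five slots in a straight row, 92 mm apart, colours in any order.
- white_bottle: amber-glass bottle with a white crown cap, shaped like the clear ones (155 mm high, 58 mm across), standing loose in the rack slot with the white liner; to be left there. Origin at the centre of its underside, z up.
- cap_bowl: loose white ceramic bowl with a blue rim, holding a few spare crown caps, on the sill among the bottles: 102 mm across the rim, 45 mm high; to be left where it is. Origin at the centre of its underside, z up.

How it is judged:
At the end, for the whole second after the job is handed in: Each bottle and the can stands upright (within 3 degrees) on its liner, within 14 mm of the slot centre and 5 mm of seated height, released and at rest; the white-capped bottle is upright in its slot (moved under 25 mm), the bowl has moved under 20 mm (horizontal distance between blue_bottle_center and blue_liner below 0.014 m and z of blue_bottle_center in the frame of blue_liner between 0.0755 and 0.0855 m and angle between each of blue_bottle_center, yellow_bottle_center, green_bottle_center, red_can_center, white_bottle's own z axis and vertical below 0.06 rad and linear speed of each of blue_bottle, yellow_bottle, green_bottle, red_can, white_bottle below 0.02 m/s and angular speed of each of blue_bottle, yellow_bottle, green_bottle, red_can below 0.2 rad/s and horizontal distance between yellow_bottle_center and yellow_liner below 0.014 m and z of yellow_bottle_center in the frame of yellow_liner between 0.0755 and 0.0855 m and horizontal distance between green_bottle_center and green_liner below 0.014 m and z of green_bottle_center in the frame of green_liner between 0.0755 and 0.0855 m and horizontal distance between red_can_center and red_liner below 0.014 m and z of red_can_center in the frame of red_liner between 0.065 and 0.075 m and distance of white_bottle from where it was at the start of the episode below 0.025 m and distance of cap_bowl from where it was at the start of the episode below 0.02 m and angle between cap_bowl's own z axis and vertical below 0.1 rad); the robot touches nothing.
It fails at once if a bottle or the can is knocked over or laid down (leans more than 30 degrees) (angle between any of blue_bottle_center, yellow_bottle_center, green_bottle_center, red_can_center's own z axis and vertical above 0.52 rad).
It fails at once if a bottle or the can is dropped or slammed into its slot (faster than 0.4 m/s, a fall of some 10 mm, just above its liner) ((horizontal distance between blue_bottle_center and blue_liner below 0.03 m and z of blue_bottle_center in the frame of blue_liner below 0.0965 m and linear speed of blue_bottle above 0.4 m/s) or (horizontal distance between yellow_bottle_center and yellow_liner below 0.03 m and z of yellow_bottle_center in the frame of yellow_liner below 0.0965 m and linear speed of yellow_bottle above 0.4 m/s) or (horizontal distance between green_bottle_center and green_liner below 0.03 m and z of green_bottle_center in the frame of green_liner below 0.0965 m and linear speed of green_bottle above 0.4 m/s) or (horizontal distance between red_can_center and red_liner below 0.03 m and z of red_can_center in the frame of red_liner below 0.086 m and linear speed of red_can above 0.4 m/s)).
It fails at once if the white-capped bottle already in the rack is taken out or pushed over (distance of white_bottle from where it was at the start of the episode above 0.03 m or angle between white_bottle's own z axis and vertical above 0.3 rad).
It fails at once if the bowl of crown caps is shoved aside (more than 30 mm) or tipped (distance of cap_bowl from where it was at the start of the episode above 0.03 m or angle between cap_bowl's own z axis and vertical above 0.3 rad).
It also fails if it takes over 115 s, if anything falls off the work surface, if the arm or the gripper's body presses on something with over 40 N, if the wrist force passes 120 N, or if a joint passes its speed limit or range.

## Robot

A 6-joint arm with a two-finger parallel gripper is mounted at the origin on the work surface. World frame = base frame: x ahead of the robot, y to its left, z up, the work surface at z = 0. Lengths are in m, angles in rad, forces in N, time in s.
With the tool pointing down it reaches from about 0.25 to 0.775 m from the base axis. Payload 4 kg.
Tool frame: the origin (TCP) lies on the centre line of the jaws, within the pads' length; the fingertips stand 14 mm ahead of it and the grasp point (between the pads) lies 5 mm behind it; z points along the fingers, y is the direction in which the jaws open and shut (so a half turn about z gives the same grasp; the last joint's range is limited). The gripper opens to 94 mm and grips with 3 to 60 N. Pads are 16 mm wide; open, the fingers measure 119 mm over their backs; the gripper's body (75 mm by 177 mm) begins 78 mm behind the grasp point.
Start: joints at [-1.357, 0.087, 1.371, -0, 1.684, -0.103], TCP at [0.171, -0.523, 0.22] pointing down, gripper open.
Joint ranges: [-3.1, 3.1], [-0.76, 2.03], [0.27, 2.55], [-1.08, 4.22], [0.17, 2.65], [-2.57, 2.57]. Speed limits (rad/s): [2.79, 2.79, 3.14, 3.14, 3.14, 3.14].

## Interface

Orientations are given as a unit quaternion [x, y, z, w].
In Python, from workcell import get_state, capture, close_job gives the robot as it stands.
- The arm moves only by the tool step_arm, never from a script. Its arguments are lists of equal length, an entry for each row: "linear": the shift along the tool's x, y, z in mm, a list of three; "roll": the turn about the tool's z in rad. In form: {"linear": [[x, y, z], ...], "roll": [roll, ...]}. A call has 1 to 20 rows; each row is the pose to reach, as a shift and turn from the pose commanded when the call began, along the tool's axes at that moment; what a row does not reach only later rows make up. A row lasts 1/10 s, in which the tool goes at most 50 mm and 8.59 degrees, less where a joint would pass 70% of its speed; a pose out of reach is approached as far as the arm can. A call with a gripper value outside its range is refused whole. "hand" is the opening, from 0 (shut) to 1 (fully open), set as the call begins (left out, the last holds). The fingers move at their own pace and stop on an object; the grip force is fixed at half the most. Time passes only in rows, so rows that repeat a pose let the fingers close. It gives the time, the measured TCP pose, the force and the opening at its end, in the units of the state.
- get_state(): the state, without advancing time (a new reading comes with each control period).
- capture(name): name is "side" or "top"; returns a dict with "frame" (480x640x3 uint8, blue, green, red), "fx", "fy", "cx", "cy" (pixels), "k1" (the pictures are not rectified: a ray, as slopes to the right and down, at radius r is drawn at 1 + k1 r^2 times it, then the intrinsics apply), "R" (3x3) and "t" (3): a world point X has camera coordinates R X + t. Camera axes: x right, y down, z forward; pixel columns grow to the right and rows downward; lengths in m; the calibration is good to about 2 mm. A picture is of the moment at which its call begins. There is no depth.
- close_job(): hands the job in, once; it reports no verdict.
The state is a dict: "time": time; "qpos": joint angles; "qd": joint speeds; "joint_efforts": joint torques, N m; "tcp_pos": TCP position; "tcp_rot": TCP orientation; "wrist_force": force on the tool from outside, world axes, zero at the start; "ft_torque": the same for the moment, N m; "width": finger opening in m.
Only numpy, scipy, OpenCV 4.12 (cv2) and the standard library are available. Lean on these libraries where they do the work, as an engineer would, in place of code of your own. Each camera call takes 0.05 s, during which the arm holds its last target.

## Working session

There is one attempt and no reset: what is moved stays moved. The work goes in short steps, Python scripts to look and compute and a tool call to move; the robot and the scene stay as the last step left them, time stands still between calls to the robot, and variables do not carry over. Pictures are saved under pics/ and viewed, and the job is handed in when it is done.

Besides the shell and the picture viewer there is one more tool, called after ">>>" as name([rows], argument=value, ...), one row to a line, values as JSON. step_arm: Moves the arm, as the interface text tells. Its arguments: {"type":"object","properties":{"linear":{"type":"array"},"roll":{"type":"array"},"hand":{"type":"number"}},"required":["linear","roll"]}

```bash
mkdir -p pics
python3 - <<'E'
from workcell import get_state, capture
import cv2,numpy as np,pickle
s=get_state(); print({k:np.round(v,4).tolist() for k,v in s.items()})
for n in("side","top"):
    c=capture(n); cv2.imwrite(f"pics/{n}0.png",c["frame"]); pickle.dump(c,open(f"{n}0.pkl","wb"))
    print(n,{k:np.round(v,4).tolist() for k,v in c.items() if k!="frame"})
E
```

```text
{'time': 0.0, 'qpos': [-1.3571, 0.088, 1.3722, -0.0, 1.6836, -0.1031], 'qd': [0.0016, 0.0008, -0.0018, -0.0005, 0.0001, 0.0019], 'joint_efforts': [0.0018, -34.0185, -30.2424, 0.0721, 0.033, -0.0002], 'tcp_pos': [0.1712, -0.5221, 0.2183], 'tcp_rot': [0.9875, 0.1577, -0.0001, -0.0011], 'wrist_force': [0.0523, -0.0762, 0.2992], 'ft_torque': [0.0084, 0.0125, -0.0098], 'width': 0.0939}
side {'fx': 454.2696, 'fy': 454.2696, 'cx': 318.2877, 'cy': 240.5045, 'k1': -0.0732, 'R': [[1.0, -0.0007, 0.0071], [0.0045, -0.719, -0.695], [0.0056, 0.695, -0.719]], 't': [-0.5035, 0.0388, 0.9627]}
top {'fx': 570.4088, 'fy': 570.4088, 'cx': 318.1661, 'cy': 236.1411, 'k1': 0.0591, 'R': [[0.0027, -0.9999, -0.0152], [-0.998, -0.0018, -0.0638], [0.0638, 0.0154, -0.9978]], 't': [-0.0074, 0.5095, 1.0152]}
```

View pics/side0.png

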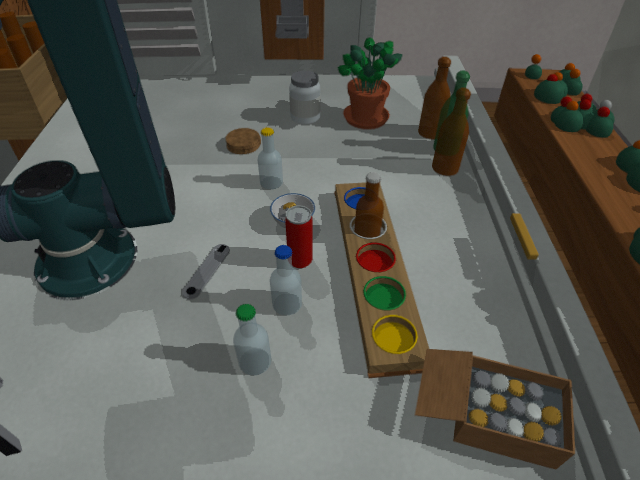

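View pics/top0.png

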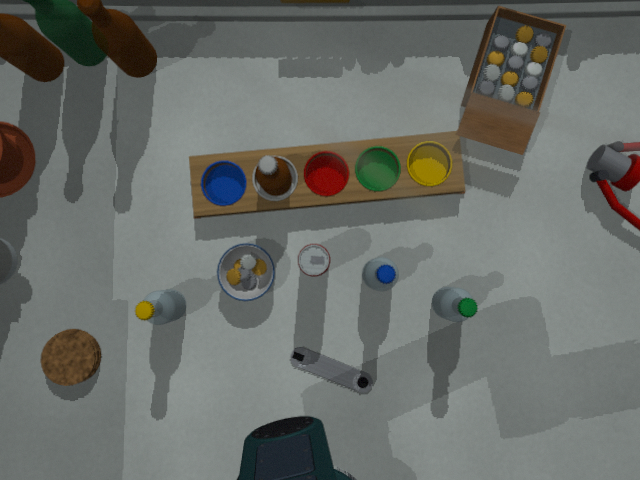

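Side view: the rack runs along y, and the slots read blue, white (occupied), red, green, yellow from far to near. Caps are at about yellow (267,132), blue (284,252) and green (246,312); the can is at (299,238), with the bowl right beside it at (293,209). The top view confirms this layout. Next I'll measure positions.

```bash
cat > h.py <<'E'
import cv2,numpy as np,pickle
from scipy.optimize import least_squares
def ray(c,u,v):
    d=np.array([(u-c["cx"])/c["fx"],(v-c["cy"])/c["fy"]]);p=d.copy()
    for _ in range(20): p=d/(1+c["k1"]*(p@p))
    R,t=np.array(c["R"]),np.array(c["t"])
    return -R.T@t, R.T@np.array([p[0],p[1],1.])
def onplane(c,u,v,z):
    o,d=ray(c,u,v); return o+d*(z-o[2])/d[2]
def proj(c,X):
    x=np.array(c["R"])@X+np.array(c["t"]);p=x[:2]/x[2];p=p*(1+c["k1"]*(p@p))
    return np.array([p[0]*c["fx"]+c["cx"],p[1]*c["fy"]+c["cy"]])
def tri(c1,p1,c2,p2):
    A=np.zeros((3,3));b=np.zeros(3);L=[]
    for c,p in((c1,p1),(c2,p2)):
        o,d=ray(c,*p);d/=np.linalg.norm(d);M=np.eye(3)-np.outer(d,d);A+=M;b+=M@o;L.append((o,M))
    X=np.linalg.solve(A,b)
    return X,max(np.linalg.norm(M@(X-o)) for o,M in L)
HUE={"blue":(105,125),"yellow":(20,33),"green":(55,85),"red":(175,5)}
def mask(f,col,smin=130,vmin=50):
    h=cv2.cvtColor(f,cv2.COLOR_BGR2HSV);lo,hi=HUE[col];H=h[...,0]
    m=((H>=lo)&(H<=hi)) if lo<hi else ((H>=lo)|(H<=hi))
    return (m&(h[...,1]>smin)&(h[...,2]>vmin)).astype(np.uint8)*255
def blobs(f,col,amin=60,**k):
    m=mask(f,col,**k);cs,_=cv2.findContours(m,cv2.RETR_EXTERNAL,cv2.CHAIN_APPROX_NONE)
    out=[]
    for c in cs:
        if cv2.contourArea(c)>amin and len(c)>5:
            e=cv2.fitEllipse(cv2.convexHull(c)) if len(cv2.convexHull(c))>=5 else None
            out.append((c,e,cv2.contourArea(c)))
    return sorted(out,key=lambda x:-x[2])
E
python3 - <<'E'
from h import *
for n in("side","top"):
    c=pickle.load(open(n+"0.pkl","rb"));print(n,"cam",np.round(-np.array(c["R"]).T@c["t"],3))
    for col in HUE:
        print(col,[(np.round(e[0],1).tolist(),np.round(e[1],1).tolist(),a) for k,e,a in blobs(c["frame"],col)])
E
```

```text
side cam [ 0.498 -0.642  0.723]
blue [([283.2, 251.9], [14.0, 17.2], 171.0), ([355.1, 196.8], [19.1, 23.8], 138.5)]
yellow [([394.4, 333.8], [39.6, 47.5], 1429.0), ([523.9, 236.4], [14.6, 54.7], 477.5), ([532.9, 431.4], [18.5, 21.2], 271.0), ([550.5, 415.2], [18.1, 20.5], 267.5), ([478.4, 417.5], [15.6, 20.7], 226.0), ([497.6, 402.3], [14.8, 19.5], 197.5), ([515.7, 387.5], [14.4, 19.3], 185.5), ([462.5, 119.5], [6.8, 35.0], 90.0), ([266.8, 131.3], [8.4, 12.6], 72.5)]
green [([384.2, 292.6], [32.9, 41.9], 1041.5), ([354.8, 64.0], [28.1, 37.0], 273.0), ([556.9, 87.4], [18.1, 25.0], 224.5), ([245.4, 311.9], [16.2, 18.8], 220.0), ([386.5, 54.0], [26.3, 28.2], 182.5), ([579.4, 113.1], [25.5, 31.6], 178.5), ([605.4, 121.5], [14.9, 26.2], 123.5), ([380.0, 67.2], [14.2, 19.4], 91.5), ([576.2, 83.1], [9.5, 15.8], 73.5)]
red [([299.3, 233.2], [27.1, 74.4], 954.5), ([375.5, 256.9], [29.1, 39.4], 862.5), ([585.8, 101.1], [11.3, 15.9], 123.0), ([603.9, 111.3], [9.3, 11.4], 74.0)]
top cam [ 0.444 -0.022  1.045]
blue [([223.2, 182.7], [44.2, 44.8], 1506.5), ([385.5, 273.6], [18.5, 18.9], 248.0)]
yellow [([428.9, 163.4], [46.0, 46.7], 1640.0), ([144.4, 310.1], [18.4, 19.1], 254.0), ([538.9, 54.1], [15.9, 17.8], 204.5), ([524.2, 33.9], [15.9, 18.0], 203.5), ([234.6, 272.3], [14.2, 25.4], 190.0), ([509.5, 78.7], [15.7, 17.3], 178.5), ([495.3, 58.4], [15.0, 17.3], 173.0), ([524.2, 97.9], [13.3, 16.8], 158.0), ([258.6, 266.7], [14.2, 15.2], 131.0), ([314.3, 0.4], [3.5, 71.6], 65.0)]
green [([384.4, 161.3], [14.7, 34.7], 306.0), ([369.7, 181.2], [12.9, 37.3], 265.5), ([467.0, 307.1], [18.4, 18.9], 244.5), ([64.8, 5.7], [12.3, 28.3], 203.0)]
red [([325.9, 173.1], [44.3, 44.7], 1509.0), ([618.9, 202.9], [16.7, 62.9], 473.0), ([627.5, 172.8], [27.3, 39.6], 435.5)]
```

Run:
```python
from h import *
S=pickle.load(open("side0.pkl","rb"));T=pickle.load(open("top0.pkl","rb"))
caps={"blue":((283.2,251.9),(385.5,273.6)),"yellow":((266.8,131.3),(144.4,310.1)),"green":((245.4,311.9),(467,307.1))}
for k,(a,b) in caps.items():
    X,r=tri(S,a,T,b);print(k,"tri",X.round(4),round(r,4),"top@.152",onplane(T,*b,.152).round(4),"side@.150",onplane(S,*a,.150).round(4))
for sm in (60,90,110):
    print(sm,[(np.round(e[0],1).tolist(),np.round(e[1],1).tolist()) for k,e,a in blobs(T["frame"],"green",400,smin=sm)])
print("side", [(c,np.round(e[0],1).tolist(),np.round(e[1],1).tolist()) for c in("blue","green","yellow","red") for k,e,a in blobs(S["frame"],c,300,smin=90)])
L={"blue":((355.1,196.8),(223.2,182.7)),"yellow":((394.4,333.8),(428.9,163.4)),"red":((375.5,256.9),(325.9,173.1))}
for k,(a,b) in L.items():
    X,r=tri(S,a,T,b);print(k,"tri",X.round(4),round(r,4),"top@.036",onplane(T,*b,.036).round(4))
f=cv2.resize(T["frame"][120:340,120:500],None,fx=2.1,fy=2.1,interpolation=cv2.INTER_CUBIC);cv2.imwrite("pics/topz.png",f)
f=cv2.resize(S["frame"][110:390,220:440],None,fx=2.1,fy=2.1,interpolation=cv2.INTER_CUBIC);cv2.imwrite("pics/sidez.png",f)
```

```text
blue tri [ 0.4423 -0.1139  0.1483] 0.0002 top@.152 [ 0.4426 -0.1135  0.152 ] side@.150 [ 0.4423 -0.1154  0.15  ]
yellow tri [0.3845 0.2625 0.1486] 0.0005 top@.152 [0.3852 0.2614 0.152 ] side@.150 [0.3843 0.2602 0.15  ]
green tri [ 0.3911 -0.2392  0.1489] 0.0002 top@.152 [ 0.3915 -0.2384  0.152 ] side@.150 [ 0.3911 -0.24    0.15  ]
60 [([377.3, 168.2], [44.3, 44.9])]
90 [([377.3, 168.2], [44.3, 44.9])]
110 [([377.4, 168.2], [43.9, 44.9])]
side [('green', [384.2, 292.7], [33.0, 42.2]), ('green', [354.7, 63.6], [28.1, 37.9]), ('yellow', [394.3, 333.8], [39.8, 47.5]), ('yellow', [523.7, 236.0], [15.8, 55.8]), ('red', [299.5, 233.8], [28.8, 73.0]), ('red', [375.5, 256.9], [29.1, 39.4])]
blue tri [0.5958 0.1623 0.0388] 0.0073 top@.036 [0.6036 0.1632 0.036 ]
yellow tri [ 0.6385 -0.2036  0.0326] 0.0004 top@.036 [ 0.6382 -0.203   0.036 ]
red tri [ 0.621  -0.02    0.0323] 0.0006 top@.036 [ 0.621 -0.02   0.036]
```

View pics/topz.png

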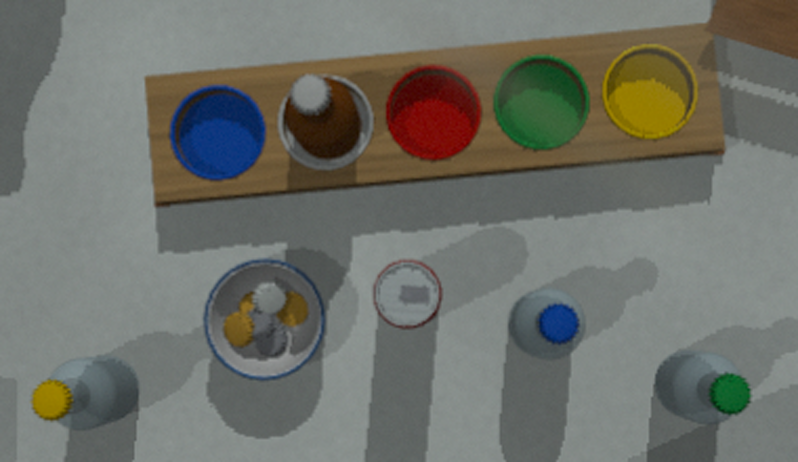

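View pics/sidez.png

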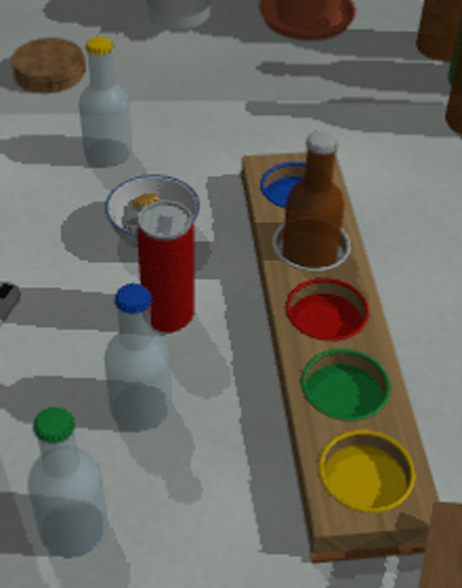

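Zoomed views: all five slots and the caps are clear, and the heights agree with sill z=0. The can lid is at top-view pixel (314,260) and the bowl at (246,272). Next I'll fit both.

Run:
```python
from h import *
T=pickle.load(open("top0.pkl","rb"));S=pickle.load(open("side0.pkl","rb"))
g=cv2.medianBlur(cv2.cvtColor(T["frame"],cv2.COLOR_BGR2GRAY),3)
f=T["frame"]
# can rim: reddish ring
m=mask(f,"red",smin=60,vmin=40);m[:, :285]=0;m[:,345:]=0;m[:235]=0;m[290:]=0
p=cv2.findNonZero(m);e=cv2.fitEllipse(cv2.convexHull(p));print("can",e,onplane(T,*e[0],.13).round(4),onplane(T,*e[0],.12).round(4))
m=mask(f,"blue",smin=60,vmin=40);m[:, :205]=0;m[:,290:]=0;m[:235]=0;m[310:]=0
p=cv2.findNonZero(m);e=cv2.fitEllipse(cv2.convexHull(p));print("bowl",e,onplane(T,*e[0],.045).round(4))
for k,p in {"blue":(223.2,182.7),"red":(325.9,173.1),"green":(377.3,168.2),"yellow":(428.9,163.4)}.items(): print(k,onplane(T,*p,.036).round(4))
# side lid of can: check
X=onplane(T,314.,259.6,.134);print(X,proj(S,X))
```

```text
can ((313.5559997558594, 259.5783996582031), (32.02485275268555, 32.06840515136719), 165.82252502441406) [ 0.4646 -0.0007  0.13  ] [ 0.4648 -0.0005  0.12  ]
bowl ((245.55856323242188, 271.7392578125), (56.93111801147461, 57.74899673461914), 32.7647590637207) [0.445  0.1204 0.045 ]
blue [0.6036 0.1632 0.036 ]
red [ 0.621 -0.02   0.036]
green [ 0.6298 -0.1116  0.036 ]
yellow [ 0.6382 -0.203   0.036 ]
[ 0.46448474 -0.00151254  0.134     ] [298.39495463 213.73642411]
```

>>> step_arm([
  [0, 0, 0],
  [0, 0, 0],
  [0, 0, 0],
  [0, 0, 0],
  [0, 0, 0],
  [0, 0, 0],
  [0, 0, 0],
  [0, 0, 0],
  [0, 0, 0],
  [0, 0, 0],
  [0, 0, 0],
], roll=[-0.14, -0.28, -0.42, -0.56, -0.7, -0.84, -0.98, -1.12, -1.254, -1.254, -1.254])

```text
time: 1.2
tcp_pos: [0.1713, -0.5225, 0.2191]
tcp_rot: [0.708, 0.706, 0.0, -0.0]
wrist_force: [0.9, -0.1, 0.1]
width: 0.0939
```

>>> step_arm([
  [24, 18, 0],
  [52, 40, 0],
  [80, 62, 0],
  [108, 84, 0],
  [136, 106, 0],
  [164, 128, 0],
  [192, 149, 0],
  [220, 171, 0],
  [248, 192, 0],
  [270, 209, 0],
  [284, 220, 0],
  [284, 220, 0],
  [284, 220, 0],
  [284, 220, 0],
], roll=[0, 0, 0, 0, 0, 0, 0, 0, 0, 0, 0, 0, 0, 0])

```text
time: 2.6
tcp_pos: [0.3908, -0.2393, 0.2194]
tcp_rot: [0.708, 0.706, -0.0, 0.0]
wrist_force: [-0.6, -0.2, 0.2]
width: 0.0942
```

>>> step_arm([
  [0, 0, 20],
  [0, 0, 40],
  [0, 0, 60],
  [0, 0, 80],
  [0, 0, 92],
  [0, 0, 99],
  [0, 0, 99],
  [0, 0, 99],
], roll=[0, 0, 0, 0, 0, 0, 0, 0])

```text
time: 3.4
tcp_pos: [0.3917, -0.2392, 0.1213]
tcp_rot: [0.707, 0.707, 0.0, 0.001]
wrist_force: [-0.0, 0.2, 0.7]
width: 0.094
```

```bash
cat > pic.py <<'E'
import sys,cv2,numpy as np,pickle
from workcell import capture
n,tag,x0,y0,x1,y1=sys.argv[1],sys.argv[2],*map(int,sys.argv[3:7])
c=capture(n);pickle.dump(c,open(f"{n}{tag}.pkl","wb"))
f=c["frame"][y0:y1,x0:x1];s=min(800/f.shape[1],600/f.shape[0])
cv2.imwrite(f"pics/{n}{tag}.png",cv2.resize(f,None,fx=s,fy=s,interpolation=cv2.INTER_CUBIC))
E
python3 pic.py side 1 150 150 470 390
```

```text
(no output)
```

View pics/side1.png

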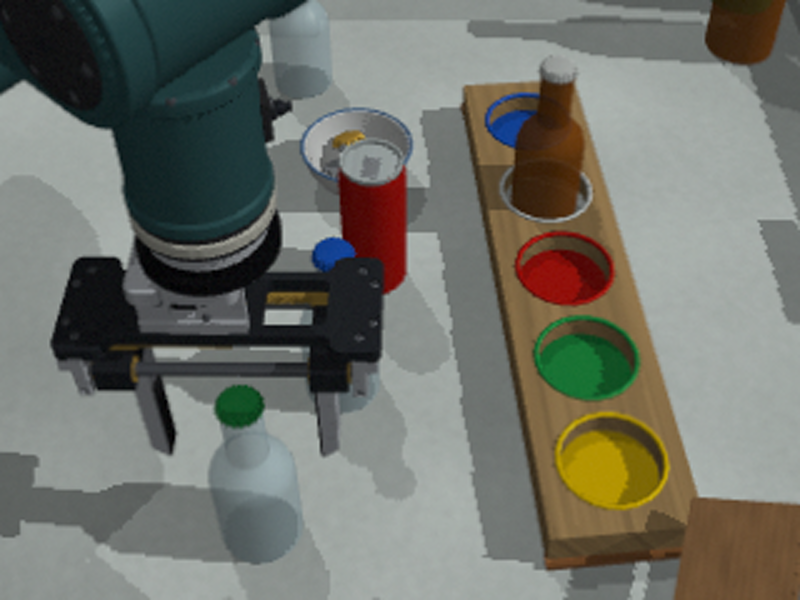

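The picture shows the fingers at zoom (160,440) and (328,440) either side of the green cap at (240,405). I'll check the depth by projection before closing.

Run:
```python
from h import *
S=pickle.load(open("side1.pkl","rb"))
for X in([.3447,-.239,.107],[.4387,-.239,.107],[.3917,-.239,.1515]): print((proj(S,np.array(X))-[150,150])*2.5)
```

```text
[173.85380186 441.83169983]
[320.65057657 442.96595291]
[239.44668564 401.94335339]
```

Projections agree with the picture, so I'll close the gripper.

>>> step_arm([
  [0, 0, 0],
  [0, 0, 0],
  [0, 0, 0],
  [0, 0, 0],
  [0, 0, 0],
  [0, 0, 0],
  [0, 0, 0],
  [0, 0, 0],
  [0, 0, 0],
  [0, 0, 0],
], roll=[0, 0, 0, 0, 0, 0, 0, 0, 0, 0], hand=0)

```text
time: 4.45
tcp_pos: [0.391, -0.2387, 0.1204]
tcp_rot: [0.707, 0.707, -0.0, -0.0]
wrist_force: [-1.2, -0.8, 0.5]
width: 0.0268
```

>>> step_arm([
  [0, 0, -5],
  [0, 0, -18],
  [0, 0, -34],
  [0, 0, -50],
  [0, 0, -66],
  [0, 0, -78],
  [0, 10, -80],
  [0, 30, -80],
  [0, 55, -80],
  [0, 80, -80],
  [8, 105, -80],
  [22, 130, -80],
  [42, 155, -80],
  [62, 180, -80],
  [82, 203, -80],
  [102, 220, -80],
  [118, 232, -80],
  [127, 238, -80],
  [127, 238, -80],
  [127, 238, -80],
], roll=[0, 0, 0, 0, 0, 0, 0, 0, 0, 0, 0, 0, 0, 0, 0, 0, 0, 0, 0, 0])

```text
time: 6.45
tcp_pos: [0.6289, -0.1122, 0.2003]
tcp_rot: [0.707, 0.707, -0.001, 0.0]
wrist_force: [-0.2, 0.4, -3.0]
width: 0.027
```

```bash
python3 pic.py side 2 150 90 470 390; python3 pic.py top 2 150 100 510 370
```

```text
(no output)
```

View pics/side2.png

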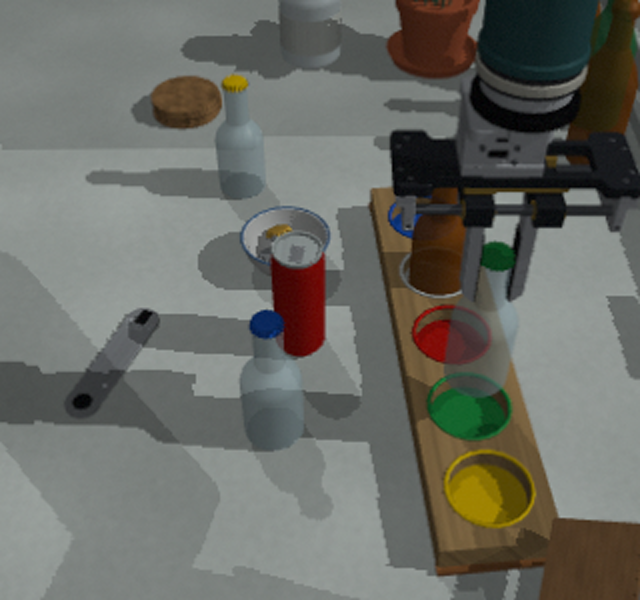

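The bottle hangs upright in the gripper, cap at zoom (498,256), above the green slot at (470,407). I'll check the cap position and then lower.

Run:
```python
from h import *
S=pickle.load(open("side2.pkl","rb"))
b=[e[0] for k,e,a in blobs(S["frame"],"green",60) if 380<e[0][0]<420 and 190<e[0][1]<250];print(b)
print([onplane(S,*p,.230).round(4) for p in b], proj(S,np.array([.629,-.112,.230])))
```

```text
[(398.2966613769531, 217.96409606933594)]
[array([ 0.6291, -0.1145,  0.23  ])] [398.03703826 216.87762913]
```

>>> step_arm([
  [0, 1, 8],
  [0, 1, 18],
  [0, 1, 28],
  [0, 1, 38],
  [0, 1, 46],
  [0, 1, 52],
  [0, 1, 56],
  [0, 1, 59],
  [0, 1, 61],
  [0, 1, 62],
  [0, 1, 63],
  [0, 1, 63],
  [0, 1, 63],
], roll=[0, 0, 0, 0, 0, 0, 0, 0, 0, 0, 0, 0, 0])

```text
time: 7.85
tcp_pos: [0.6305, -0.1117, 0.1378]
tcp_rot: [0.707, 0.707, 0.0, 0.0]
wrist_force: [0.4, 1.0, -4.0]
width: 0.0272
```

>>> step_arm([
  [0, 0, 0.5],
  [0, 0, 1],
  [0, 0, 1],
], roll=[0, 0, 0])

```text
time: 8.15
tcp_pos: [0.6306, -0.1116, 0.1377]
tcp_rot: [0.707, 0.707, 0.0, 0.001]
wrist_force: [-1.1, 0.3, 1.7]
width: 0.0265
```

Contact (the force went from -4 to +1.7 N). I'll release with a partial opening, then rise.

>>> step_arm([
  [0, 0, 0],
  [0, 0, 0],
  [0, 0, 0],
  [0, 0, 0],
  [0, 0, 0],
  [0, 0, -8],
  [0, 0, -25],
  [0, 0, -50],
  [0, 0, -80],
  [0, 0, -85],
  [0, 0, -85],
], roll=[0, 0, 0, 0, 0, 0, 0, 0, 0, 0, 0], hand=0.7)

```text
time: 9.25
tcp_pos: [0.631, -0.1119, 0.2233]
tcp_rot: [0.707, 0.707, 0.001, 0.002]
wrist_force: [0.3, 0.5, -1.0]
width: 0.0659
```

>>> step_arm([
  [10, -15, 0],
  [25, -38, 0],
  [42, -63, 0],
  [59, -88, 0],
  [76, -113, 0],
  [92, -138, 0],
  [104, -156, 0],
  [111, -166, 0],
  [111, -166, 10],
  [111, -166, 30],
  [111, -166, 55],
  [111, -166, 80],
  [111, -166, 105],
  [111, -166, 120],
  [111, -166, 128],
  [111, -166, 128],
  [111, -166, 128],
], roll=[0, 0, 0, 0, 0, 0, 0, 0, 0, 0, 0, 0, 0, 0, 0, 0, 0], hand=1)

```text
time: 10.95
tcp_pos: [0.4649, -0.0009, 0.0936]
tcp_rot: [0.707, 0.707, 0.0, 0.0]
wrist_force: [-0.5, -0.1, 1.2]
width: 0.0939
```

```bash
python3 pic.py side 3 150 90 470 390; python3 pic.py top 3 150 100 510 370
```

```text
(no output)
```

View pics/side3.png

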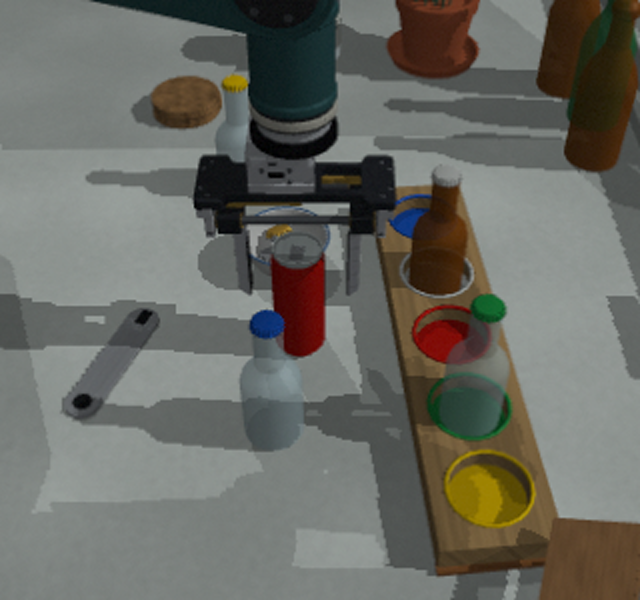

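View pics/top3.png

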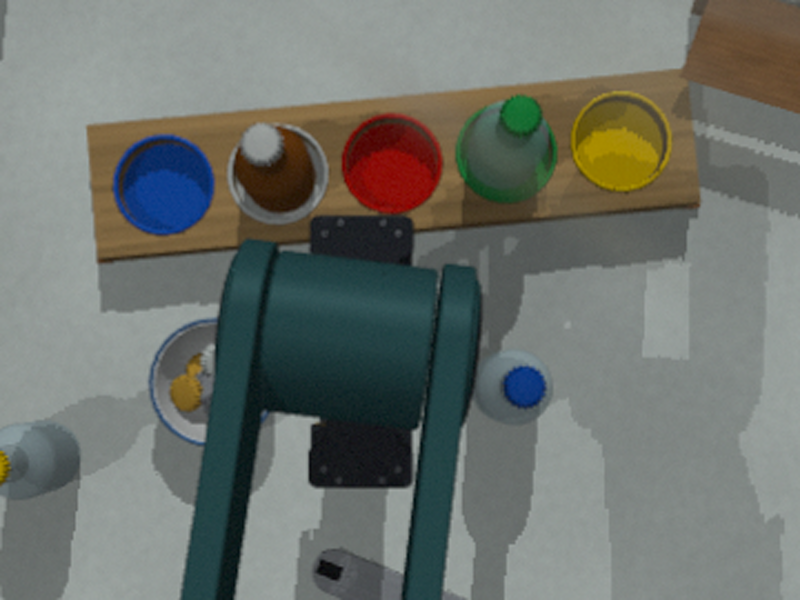

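Side view: the fingers straddle the can (tips at zoom (250,290) and (352,290), lid at (298,250)). The green bottle stands in its slot, with its cap at top zoom (521,116). I'll close.

>>> step_arm([
  [0, 0, 0],
  [0, 0, 0],
  [0, 0, 0],
  [0, 0, 0],
  [0, 0, 0],
  [0, 0, 0],
  [0, 0, 0],
], roll=[0, 0, 0, 0, 0, 0, 0], hand=0)

```text
time: 11.75
tcp_pos: [0.4643, -0.0007, 0.0935]
tcp_rot: [0.707, 0.707, -0.0, -0.0]
wrist_force: [-0.6, 0.4, 0.6]
width: 0.0525
```

>>> step_arm([
  [0, 0, -5],
  [0, 0, -18],
  [0, 0, -34],
  [0, 0, -50],
  [0, 0, -66],
  [0, 0, -78],
  [0, 8, -80],
  [-2, 25, -80],
  [-5, 48, -80],
  [-8, 72, -80],
  [-11, 96, -80],
  [-14, 118, -80],
  [-17, 138, -80],
  [-19, 150, -80],
  [-19, 156, -80],
  [-19, 156, -80],
  [-19, 156, -80],
], roll=[0, 0, 0, 0, 0, 0, 0, 0, 0, 0, 0, 0, 0, 0, 0, 0, 0])

```text
time: 13.45
tcp_pos: [0.6199, -0.0195, 0.1729]
tcp_rot: [0.707, 0.707, -0.0, -0.001]
wrist_force: [-0.2, -0.2, -3.4]
width: 0.0525
```

```bash
python3 pic.py side 4 150 90 470 390
```

```text
(no output)
```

View pics/side4.png

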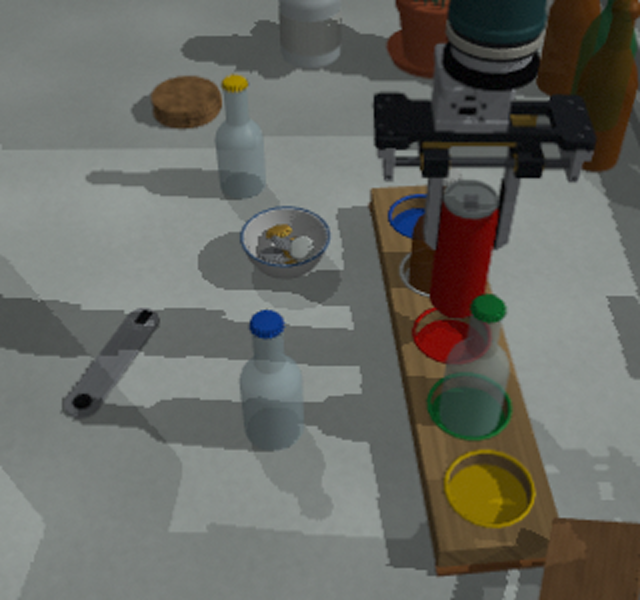

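The can is held upright over the red slot (lid at zoom (469,197), slot at (450,333)). I'll lower it.

>>> step_arm([
  [0, 1, 8],
  [0, 1, 18],
  [0, 1, 28],
  [0, 1, 38],
  [0, 1, 46],
  [0, 1, 52],
  [0, 1, 56],
  [0, 1, 59],
  [0, 1, 61],
  [0, 1, 62],
  [0, 1, 62.5],
  [0, 1, 62.5],
  [0, 1, 62.5],
], roll=[0, 0, 0, 0, 0, 0, 0, 0, 0, 0, 0, 0, 0])

```text
time: 14.8
tcp_pos: [0.6215, -0.0197, 0.1112]
tcp_rot: [0.707, 0.707, 0.0, 0.0]
wrist_force: [0.1, -0.5, -3.2]
width: 0.0524
```

>>> step_arm([
  [0, 0, 0.5],
  [0, 0, 1],
  [0, 0, 1],
], roll=[0, 0, 0])

```text
time: 15.1
tcp_pos: [0.6215, -0.0197, 0.1106]
tcp_rot: [0.707, 0.707, 0.0, 0.0]
wrist_force: [-0.9, 0.5, -1.1]
width: 0.0523
```

>>> step_arm([
  [0, 0, 0.5],
  [0, 0, 1],
  [0, 0, 1],
], roll=[0, 0, 0])

```text
time: 15.4
tcp_pos: [0.6215, -0.0197, 0.1105]
tcp_rot: [0.707, 0.707, 0.0, 0.001]
wrist_force: [-3.5, 0.7, 6.1]
width: 0.0524
```

>>> step_arm([
  [0, 0, 0],
  [0, 0, 0],
  [0, 0, 0],
  [0, 0, 0],
  [0, 0, 0],
  [0, 0, -8],
  [0, 0, -25],
  [0, 0, -50],
  [0, 0, -80],
  [0, 0, -105],
  [0, 0, -112],
  [0, 0, -112],
], roll=[0, 0, 0, 0, 0, 0, 0, 0, 0, 0, 0, 0], hand=1)

```text
time: 16.6
tcp_pos: [0.6221, -0.0198, 0.2228]
tcp_rot: [0.707, 0.707, 0.001, 0.001]
wrist_force: [-0.8, 0.2, 0.6]
width: 0.0936
```

>>> step_arm([
  [-5, -15, 0],
  [-18, -38, 0],
  [-32, -63, 0],
  [-46, -88, 0],
  [-60, -113, 0],
  [-74, -138, 0],
  [-86, -162, 0],
  [-92, -175, 0],
  [-94, -179.5, 0],
  [-94, -179.5, 10],
  [-94, -179.5, 30],
  [-94, -179.5, 55],
  [-94, -179.5, 80],
  [-94, -179.5, 95],
  [-94, -179.5, 102],
  [-94, -179.5, 102],
  [-94, -179.5, 102],
], roll=[0, 0, 0, 0, 0, 0, 0, 0, 0, 0, 0, 0, 0, 0, 0, 0, 0])

```text
time: 18.3
tcp_pos: [0.4425, -0.1136, 0.1194]
tcp_rot: [0.707, 0.707, 0.0, 0.0]
wrist_force: [0.0, -0.0, -0.6]
width: 0.0942
```

```bash
python3 pic.py side 5 150 90 470 390; python3 pic.py top 5 150 100 510 370
```

```text
(no output)
```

View pics/side5.png

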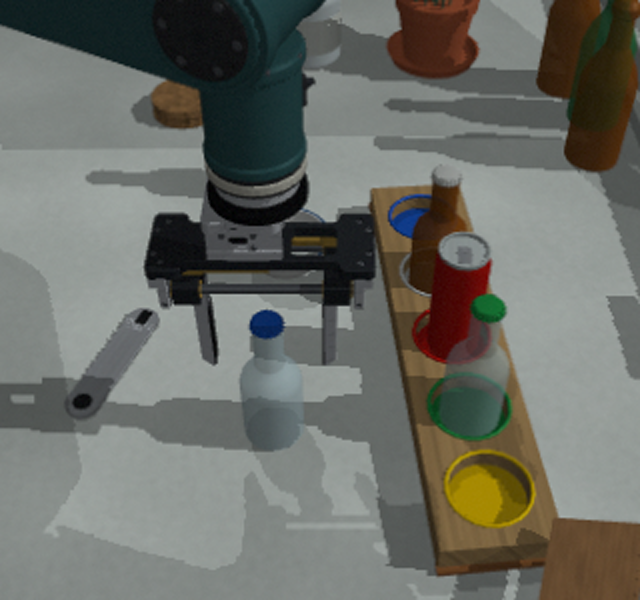

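View pics/top5.png

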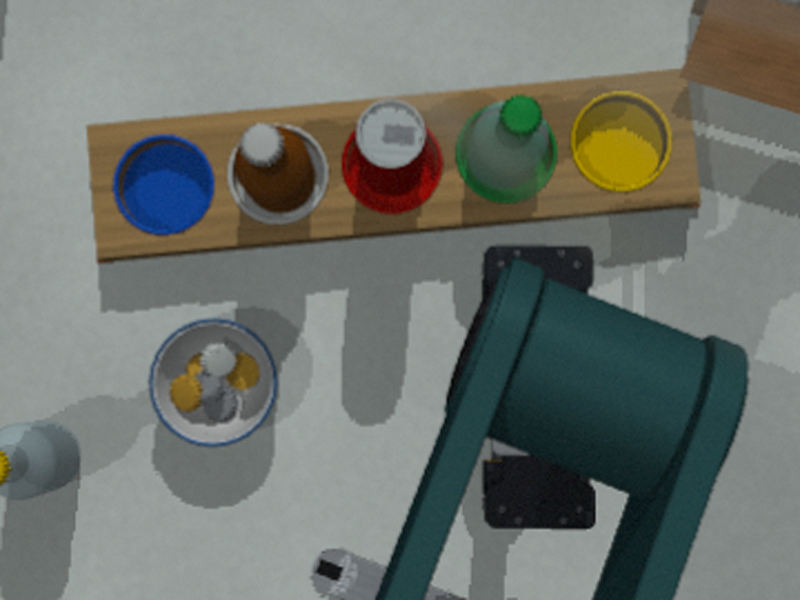

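The can and the green bottle stand in their slots. The fingers straddle the blue bottle's neck (tips at zoom (210,360) and (328,360), cap at (267,325)). I'll close on it.

>>> step_arm([
  [0, 0, 0],
  [0, 0, 0],
  [0, 0, 0],
  [0, 0, 0],
  [0, 0, 0],
  [0, 0, 0],
  [0, 0, 0],
  [0, 0, 0],
  [0, 0, 0],
], roll=[0, 0, 0, 0, 0, 0, 0, 0, 0], hand=0)

```text
time: 19.3
tcp_pos: [0.4417, -0.1136, 0.1189]
tcp_rot: [0.707, 0.707, -0.0, -0.0]
wrist_force: [-0.6, -0.9, 0.7]
width: 0.0268
```

>>> step_arm([
  [0, 0, -5],
  [0, 0, -18],
  [0, 0, -34],
  [0, 0, -50],
  [0, 0, -66],
  [0, 0, -78],
  [5, 5, -80],
  [20, 12, -80],
  [42, 22, -80],
  [68, 32, -80],
  [94, 42, -80],
  [120, 46, -80],
  [146, 48, -80],
  [172, 48, -80],
  [198, 48, -80],
  [224, 48, -80],
  [248, 48, -80],
  [266, 48, -80],
  [275, 48, -80],
  [277, 50, -80],
], roll=[0, 0, 0, 0, 0, 0, 0, 0, 0, 0, 0, 0, 0, 0, 0, 0, 0, 0, 0, 0])

```text
time: 21.3
tcp_pos: [0.4914, 0.1643, 0.1982]
tcp_rot: [0.706, 0.708, -0.001, -0.0]
wrist_force: [-0.3, -0.2, -4.0]
width: 0.0271
```

>>> step_arm([
  [0, 10, 0],
  [0, 28, 0],
  [0, 50, 0],
  [0, 72, 0],
  [0, 92, 0],
  [0, 106, 0],
  [0, 112, 0],
  [0, 112, 0],
  [0, 112, 0],
], roll=[0, 0, 0, 0, 0, 0, 0, 0, 0])

```text
time: 22.2
tcp_pos: [0.6036, 0.1629, 0.1987]
tcp_rot: [0.707, 0.707, -0.0, -0.0]
wrist_force: [-0.2, 0.2, -4.1]
width: 0.0273
```

```bash
python3 pic.py side 6 150 90 470 390; python3 pic.py top 6 150 100 510 370
```

```text
(no output)
```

View pics/side6.png

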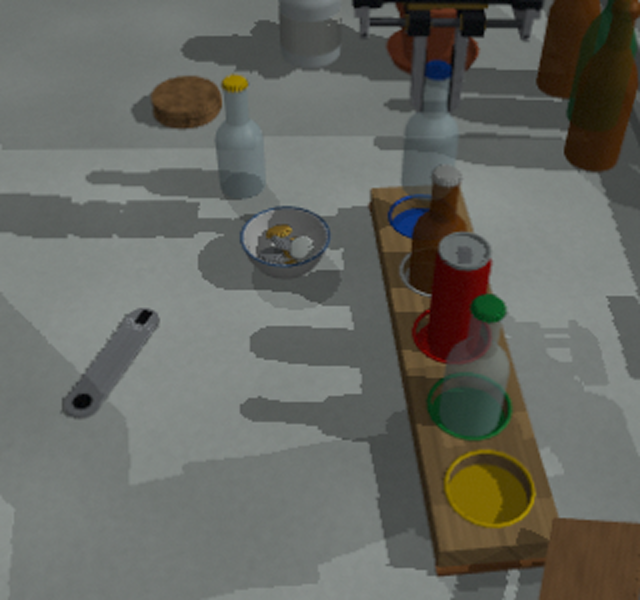

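The blue bottle hangs upright beyond the white one, its cap at zoom (438,70). I'll check that by projection.

Run:
```python
from h import *
S=pickle.load(open("side6.pkl","rb"))
b=[e[0] for k,e,a in blobs(S["frame"],"blue",40) if e[0][1]<150 and 350<e[0][0]<390];print(b,[onplane(S,*p,.230).round(4) for p in b], proj(S,np.array([.6036,.163,.230])))
```

```text
[(368.6397705078125, 124.74281311035156)] [array([0.6036, 0.1606, 0.23  ])] [368.52350839 124.1107411 ]
```

>>> step_arm([
  [0, 0, 8],
  [0, 0, 18],
  [0, 0, 28],
  [0, 0, 38],
  [0, 0, 46],
  [0, 0, 52],
  [0, 0, 56],
  [0, 0, 59],
  [0, 0, 61],
  [0, 0, 62],
  [0, 0, 63],
  [0, 0, 63.5],
  [0, 0, 63.5],
], roll=[0, 0, 0, 0, 0, 0, 0, 0, 0, 0, 0, 0, 0])

```text
time: 23.6
tcp_pos: [0.6041, 0.1635, 0.1361]
tcp_rot: [0.707, 0.707, 0.0, 0.0]
wrist_force: [-0.3, -0.3, -2.7]
width: 0.0267
```

>>> step_arm([
  [0, 0, 0.5],
  [0, 0, 0.8],
  [0, 0, 0.8],
], roll=[0, 0, 0])

```text
time: 23.9
tcp_pos: [0.6042, 0.1637, 0.1361]
tcp_rot: [0.707, 0.707, 0.001, 0.0]
wrist_force: [-0.5, 1.0, 2.5]
width: 0.0271
```

Seated. I'll release and rise.

>>> step_arm([
  [0, 0, 0],
  [0, 0, 0],
  [0, 0, 0],
  [0, 0, 0],
  [0, 0, 0],
  [0, 0, -8],
  [0, 0, -25],
  [0, 0, -50],
  [0, 0, -80],
  [0, 0, -86],
  [0, 0, -86],
], roll=[0, 0, 0, 0, 0, 0, 0, 0, 0, 0, 0], hand=0.7)

```text
time: 25.0
tcp_pos: [0.6047, 0.1635, 0.2226]
tcp_rot: [0.707, 0.707, 0.002, 0.001]
wrist_force: [0.3, 0.6, -0.1]
width: 0.0661
```

>>> step_arm([
  [5, -12, 0],
  [16, -37, 0],
  [28, -64, 0],
  [40, -91, 0],
  [52, -118, 0],
  [64, -145, 0],
  [76, -172, 0],
  [87, -198, 0],
  [95, -214, 0],
  [98, -219.5, 0],
  [98, -219.5, 10],
  [98, -219.5, 30],
  [98, -219.5, 55],
  [98, -219.5, 80],
  [98, -219.5, 95],
  [98, -219.5, 102],
  [98, -219.5, 102],
  [98, -219.5, 102],
], roll=[0, 0, 0, 0, 0, 0, 0, 0, 0, 0, 0, 0, 0, 0, 0, 0, 0, 0], hand=1)

```text
time: 26.8
tcp_pos: [0.3848, 0.2612, 0.1188]
tcp_rot: [0.707, 0.707, 0.0, 0.0]
wrist_force: [0.9, -0.1, 0.6]
width: 0.094
```

```bash
python3 pic.py side 7 150 90 470 390; python3 pic.py top 7 110 100 510 400
```

```text
(no output)
```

View pics/side7.png

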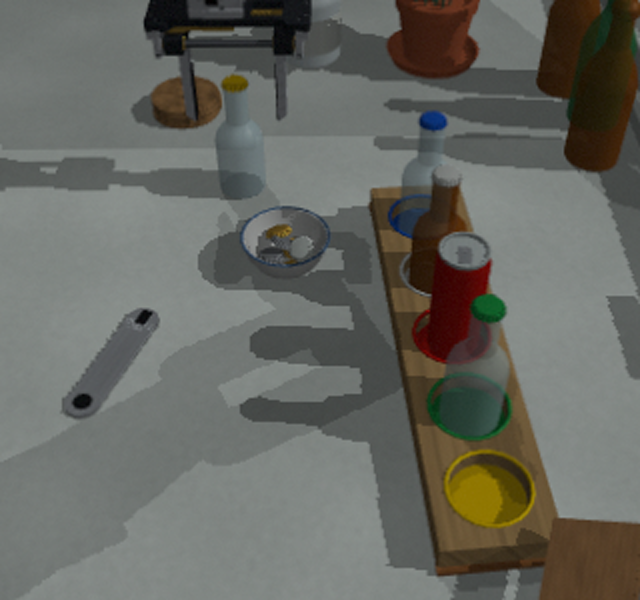

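View pics/top7.png

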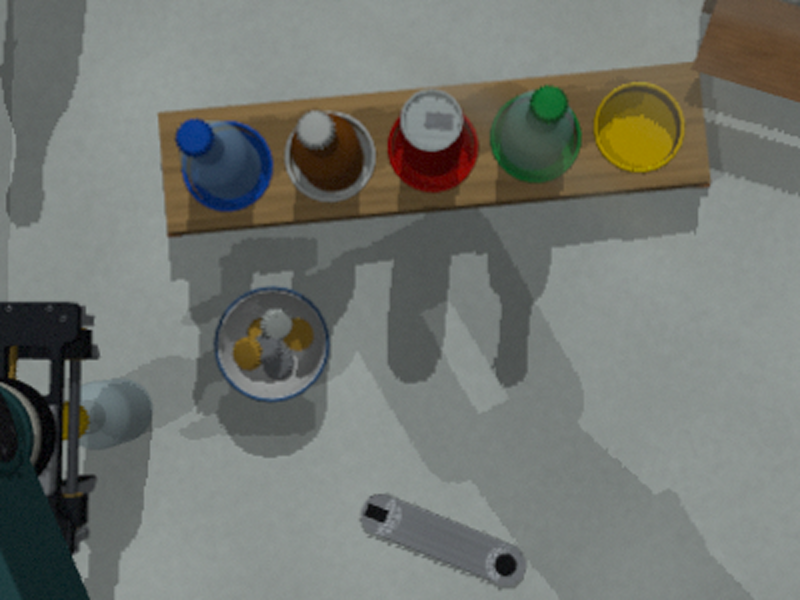

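Blue, white, can and green are standing in the rack. The yellow cap is at side zoom (235,83), between the fingers at (190,115) and (281,115). I'll close.

>>> step_arm([
  [0, 0, 0],
  [0, 0, 0],
  [0, 0, 0],
  [0, 0, 0],
  [0, 0, 0],
  [0, 0, 0],
  [0, 0, 0],
  [0, 0, 0],
  [0, 0, 0],
], roll=[0, 0, 0, 0, 0, 0, 0, 0, 0], hand=0)

```text
time: 27.8
tcp_pos: [0.3843, 0.2613, 0.1186]
tcp_rot: [0.707, 0.707, -0.0, 0.0]
wrist_force: [0.7, -0.1, 0.1]
width: 0.0269
```

>>> step_arm([
  [0, 0, -5],
  [0, 0, -18],
  [0, 0, -34],
  [0, 0, -50],
  [0, 0, -66],
  [0, 0, -82],
  [-5, 5, -90],
  [-18, 15, -90],
  [-38, 30, -90],
  [-62, 48, -90],
  [-88, 64, -90],
  [-114, 76, -90],
  [-140, 84, -90],
  [-168, 86, -90],
  [-196, 86, -90],
  [-224, 86, -90],
  [-252, 86, -90],
  [-280, 86, -90],
  [-308, 86, -90],
  [-336, 86, -90],
], roll=[0, 0, 0, 0, 0, 0, 0, 0, 0, 0, 0, 0, 0, 0, 0, 0, 0, 0, 0, 0])

```text
time: 29.8
tcp_pos: [0.47, -0.0763, 0.2085]
tcp_rot: [0.707, 0.707, -0.0, -0.0]
wrist_force: [0.0, -0.1, -3.2]
width: 0.027
```

>>> step_arm([
  [-28, 0, 0],
  [-56, 0, 0],
  [-82, 0, 0],
  [-104, 2, 0],
  [-120, 10, 0],
  [-127, 28, 0],
  [-128, 52, 0],
  [-128, 78, 0],
  [-128, 104, 0],
  [-128, 128, 0],
  [-128, 148, 0],
  [-128, 162, 0],
  [-128, 168, 0],
  [-128, 168, 0],
  [-128, 168, 0],
  [-128, 168, 0],
], roll=[0, 0, 0, 0, 0, 0, 0, 0, 0, 0, 0, 0, 0, 0, 0, 0])

```text
time: 31.4
tcp_pos: [0.6378, -0.2028, 0.2089]
tcp_rot: [0.707, 0.707, -0.0, -0.0]
wrist_force: [-0.0, -0.2, -3.6]
width: 0.027
```

```bash
python3 pic.py side 8 150 90 470 390
python3 - <<'E'
from h import *
S=pickle.load(open("side8.pkl","rb"))
b=[e[0] for k,e,a in blobs(S["frame"],"yellow",40) if e[0][1]<320 and 380<e[0][0]<450];print(b,[onplane(S,*p,.240).round(4) for p in b], proj(S,np.array([.6382,-.203,.240])))
E
```

```text
[(412.8024597167969, 255.05819702148438)] [array([ 0.6378, -0.2032,  0.24  ])] [413.03892258 254.95224285]
```

View pics/side8.png

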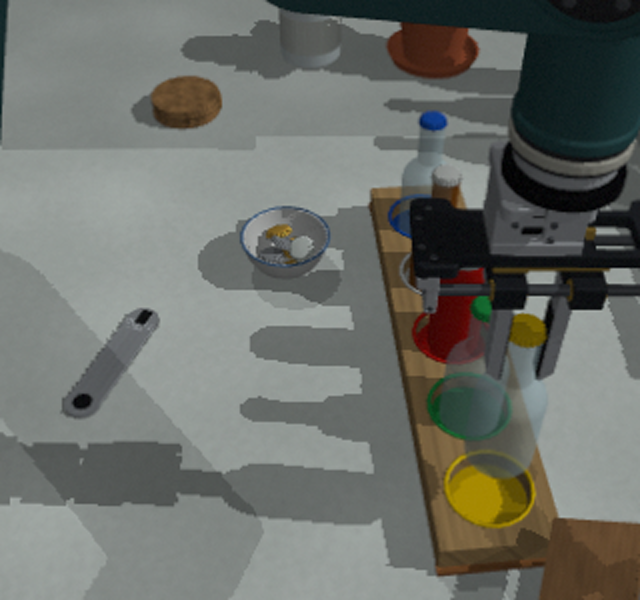

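The yellow bottle hangs at its slot (cap at zoom (526,330), position agrees within 1 mm). I'll lower it.

>>> step_arm([
  [0, 0, 8],
  [0, 0, 20],
  [0, 0, 32],
  [0, 0, 43],
  [0, 0, 53],
  [0, 0, 60],
  [0, 0, 65],
  [0, 0, 68],
  [0, 0, 70],
  [0, 0, 71],
  [0, 0, 72],
  [0, 0, 72.5],
  [0, 0, 73],
  [0, 0, 73],
], roll=[0, 0, 0, 0, 0, 0, 0, 0, 0, 0, 0, 0, 0, 0])

```text
time: 32.85
tcp_pos: [0.6384, -0.2027, 0.1359]
tcp_rot: [0.707, 0.707, 0.0, 0.0]
wrist_force: [0.9, 0.1, -2.9]
width: 0.0267
```

>>> step_arm([
  [0, 0, 0.5],
  [0, 0, 1],
  [0, 0, 1],
], roll=[0, 0, 0])

```text
time: 33.15
tcp_pos: [0.6385, -0.203, 0.1358]
tcp_rot: [0.707, 0.707, 0.0, 0.001]
wrist_force: [-0.5, 0.4, 1.5]
width: 0.0269
```

>>> step_arm([
  [0, 0, 0],
  [0, 0, 0],
  [0, 0, 0],
  [0, 0, 0],
  [0, 0, 0],
  [0, 0, -8],
  [0, 0, -25],
  [0, 0, -50],
  [0, 0, -80],
  [0, 0, -105],
  [0, -10, -110],
  [0, -45, -110],
  [0, -85, -110],
  [0, -130, -110],
  [0, -175, -110],
  [0, -220, -110],
  [0, -260, -110],
  [0, -280, -110],
  [0, -280, -110],
  [0, -280, -110],
], roll=[0, 0, 0, 0, 0, 0, 0, 0, 0, 0, 0, 0, 0, 0, 0, 0, 0, 0, 0, 0], hand=0.7)

```text
time: 35.15
tcp_pos: [0.3581, -0.2025, 0.2443]
tcp_rot: [0.707, 0.707, 0.0, 0.0]
wrist_force: [-0.7, 0.3, 0.9]
width: 0.0656
```

```bash
python3 pic.py side 9 150 90 470 390; python3 pic.py top 9 110 100 510 400
python3 - <<'E'
from h import *
S=pickle.load(open("side9.pkl","rb"));T=pickle.load(open("top9.pkl","rb"))
for col,L in {"blue":(.6036,.1632),"green":(.6298,-.1116),"yellow":(.6382,-.203)}.items():
    p=proj(T,np.array([*L,.169]));q=proj(S,np.array([*L,.165]))
    for n,c,p,z in(("top",T,p,.169),("side",S,q,.165)):
        m=mask(c["frame"],col);w=np.zeros_like(m);cv2.circle(w,tuple(int(round(v)) for v in p),13,255,-1);m&=w
        cs,_=cv2.findContours(m,0,1)
        if cs:
            k=max(cs,key=cv2.contourArea);e=cv2.minEnclosingCircle(k);print(col,n,np.round(p,1),np.round(e,1) if 0 else e,"off mm",((onplane(c,*e[0],z)[:2]-L)*1e3).round(1))
T0=pickle.load(open("top0.pkl","rb"))["frame"];d=cv2.absdiff(T0,T["frame"]).max(2)
print("bowl diff",d[240:305,213:278].mean(),"white",d[155:200,254:296].mean())
m=mask(T["frame"],"blue",smin=60,vmin=40);m[:, :205]=0;m[:,290:]=0;m[:235]=0;m[310:]=0
e=cv2.fitEllipse(cv2.convexHull(cv2.findNonZero(m)));print("bowl",e[0])
E
```

```text
blue top [207.6 169.2] ((209.11289978027344, 170.11289978027344), 11.560312271118164) off mm [-1.5 -2.3]
blue side [366.  150.8] ((366.0, 150.0), 6.324655532836914) off mm [0.3 2.8]
green top [384.9 152.5] ((384.0, 152.0625), 9.467354774475098) off mm [0.6 1.4]
green side [393.4 244.7] ((393.5, 244.5), 7.905794143676758) off mm [0.2 0.6]
yellow top [444.4 146.9] ((443.640625, 145.765625), 9.62248706817627) off mm [1.7 1.1]
yellow side [405.4 287.2] ((406.0, 286.5), 9.34087085723877) off mm [1.1 1.5]
bowl diff 10.635976331360947 white 6.764021164021164
bowl (245.47059631347656, 271.70697021484375)
```

View pics/side9.png

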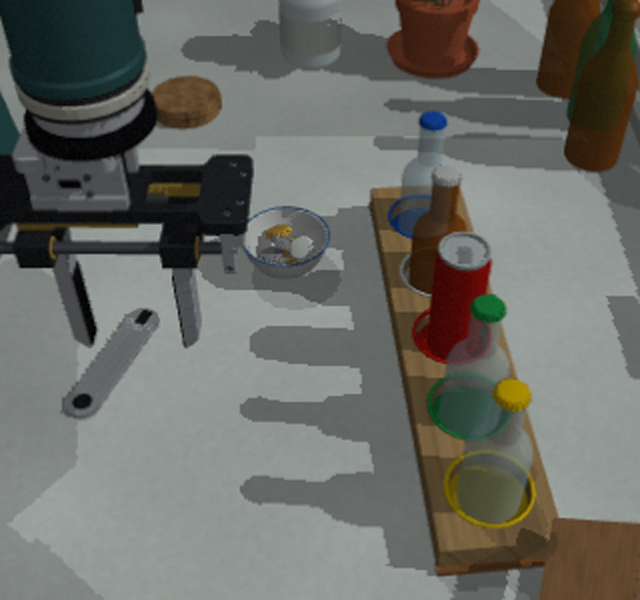

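View pics/top9.png

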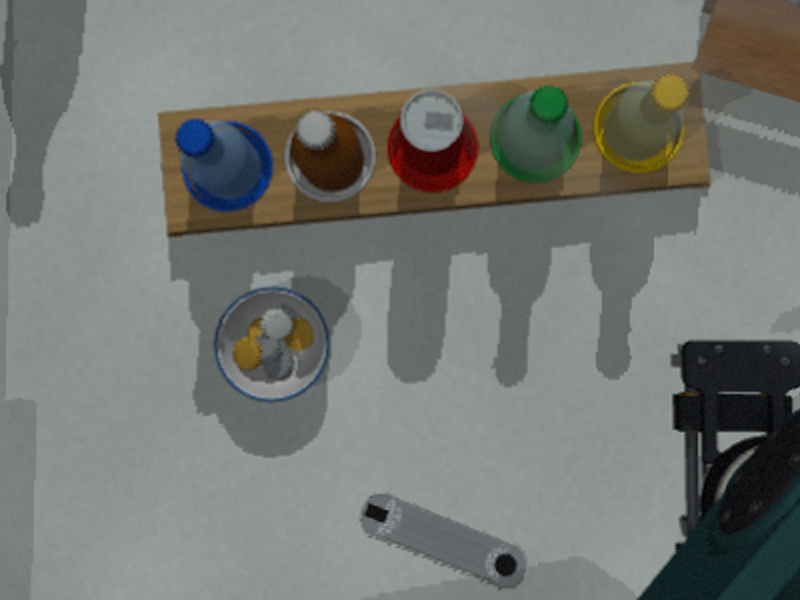

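All four stand in their own slots in both views, and the bowl and white bottle haven't moved. I'll check the can's lid (top zoom (432,121)), then hand in.

Run:
```python
from h import *
T=pickle.load(open("top9.pkl","rb"))
print(onplane(T,110+432/2,100+121/2,.148).round(4)); 
from workcell import close_job,get_state
print(get_state()["time"]); print(close_job())
```

```text
[ 0.6215 -0.0204  0.148 ]
35.25
the job is handed in; nothing more can be done
None
```

I placed the green bottle, the red can, the blue bottle and the yellow bottle, in that order, in the slots of their own colours. Each was lowered until the wrist force showed contact, then released. I handed the job in at about 35 s, with the gripper clear of everything.

**Checks:**
- **Bottles:** the caps lie within about 3 mm of their slot centres in both views. The blue top reading is less certain, because its mask also caught part of the blue lip, so it differs from the side reading by about 5 mm.
- **Can:** its lid is within 1 mm of the red slot's centre.
- **Left alone:** the bowl's rim moved by about 0.1 px, and the white-capped bottle looks unmoved in the pictures.
- **Upright:** all four stand upright by eye in both final pictures; I did not measure their tilt.

No check failed, and `close_job` gave no verdict.

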